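# Return the tools to the shadow-foam tray

### The job

The edging job is done: put the blue-handled pliers, the screwdriver, the cork sanding block and the tape measure back into the foam tray, each fully down on the bottom of the cut-out that has its outline. Leave the bare steel nippers and the black edge trimmer where they lie on the bench; they have no place in the tray.

Things in the scene. Friction and masses are not known exactly. Their poses are not given: they have to be found in the camera images.
- pliers_grip (a point): Flat pliers with blue grips, 46 x 167 x 13 mm, lying flat. Point: midway between the two grips, half-way up (6.5 mm over the underside), 28 mm from the middle of the length towards the handle ends; the grips are 46 mm wide over both here: hold them across this width. y points to the handle ends (56 mm from this point), the jaw tip is 112 mm away at -y; x across, z up.
- driver_grip (a point): Screwdriver with blue handle, 179 mm long, lying; round handle 26 mm thick and 86 mm long, thin 6 mm shaft. Point: centre of the handle, 13 mm over the underside. y points along the axis to the handle's end (43 mm away), the blade tip is 137 mm away at -y; x across, z up. It can roll a little if nudged.
- sanding_block_grip (a point): Plain brown cork sanding block, 61 (x) x 101 (y) x 30 (z) mm. Point: its centre, 15 mm over the underside. Hold it across the 61 mm width (x).
- tape_measure_grip (a point): Yellow and black tape measure standing on its foot, 37 (x) x 70 (y) x 64 (z) mm. Point: its centre, 32 mm over the underside. Hold it across the 37 mm thickness (x).
- foam_pliers_seat (a point): Foam module in the plywood tray; cut-out (ochre floor): wedge cut-out, 182 mm long (y), 60 wide at the grips, 32 at the jaws. Point: on the cut-out floor where the pliers point belongs; floor 16 mm over the bench, foam top 28, rim 34. Finger scoops beside this point, floor-deep, dark, 54 mm long, 100 across in x. z up, axes as the tool's: y to the handle ends, fits one way round. May swap with the driver module.
- foam_driver_seat (a point): Foam module in the plywood tray; cut-out (ochre floor): stepped slot, 194 mm long (y), 40 wide for the handle, 20 for the shaft. Point: on the cut-out floor where the driver point belongs; floor 16 mm over the bench, foam top 28, rim 34. Finger scoops beside this point, floor-deep, dark, 54 mm long, 82 across in x. z up, axes as the tool's: y to the handle's end, fits one way round. May swap with the pliers module.
- foam_block_seat (a point): Foam module in the plywood tray; cut-out (ochre floor): larger rectangle, 76 (x) x 116 (y) mm. Point: on the cut-out floor where the sanding block point belongs; floor 16 mm over the bench, foam top 28, rim 34. Finger scoops beside this point, floor-deep, dark, 54 mm long, 112 across in x. z up, axes as the tool's, a half turn is the same. May swap with the tape measure module.
- foam_tape_seat (a point): Foam module in the plywood tray; cut-out (ochre floor): smaller rectangle, 52 (x) x 84 (y) mm. Point: on the cut-out floor where the tape measure point belongs; floor 16 mm over the bench, foam top 28, rim 34. Finger scoops beside this point, floor-deep, dark, 54 mm long, 94 across in x. z up, axes as the tool's, a half turn is the same. May swap with the sanding block module.
- nippers: Bystander: bare steel nippers, 38 x 150 x 8 mm, lying flat among the tools; no cut-out. Origin: centre of the underside, y along its length, z up. Not to be moved.
- edge_trimmer: Bystander: black edge trimmer with an orange top, 51 x 90 x 37 mm, among the tools; no cut-out. Origin: centre of the underside, y along its length, z up. Not to be moved.
Not all that is in view belongs to the job. Leave any green look-alike of the part that bears sanding_block_grip alone.

How it is judged:
At the end, for the whole second after the job is handed in: Each of the four tools rests in its own cut-out: its listed point within 12 mm of the seat point seen from above and at most 4 mm higher than when flat on the floor; lengths in line (pliers, driver 0.15 rad, block 0.2, tape measure 0.25); released, at rest (horizontal distance between pliers_grip and foam_pliers_seat below 0.012 m and z of pliers_grip in the frame of foam_pliers_seat below 0.0105 m and angle between the y axis of pliers_grip and the y axis of foam_pliers_seat, either way round below 0.15 rad and linear speed of each of pliers, driver, sanding_block, tape_measure below 0.02 m/s and horizontal distance between driver_grip and foam_driver_seat below 0.012 m and z of driver_grip in the frame of foam_driver_seat below 0.017 m and angle between the y axis of driver_grip and the y axis of foam_driver_seat, either way round below 0.15 rad and horizontal distance between sanding_block_grip and foam_block_seat below 0.012 m and z of sanding_block_grip in the frame of foam_block_seat below 0.019 m and angle between the y axis of sanding_block_grip and the y axis of foam_block_seat, either way round below 0.2 rad and horizontal distance between tape_measure_grip and foam_tape_seat below 0.012 m and z of tape_measure_grip in the frame of foam_tape_seat below 0.036 m and angle between the y axis of tape_measure_grip and the y axis of foam_tape_seat, either way round below 0.25 rad); the robot touches nothing.
It fails at once if the pair of bare steel nippers is shoved or carried more than 25 mm (distance of nippers from where it was at the start of the episode above 0.025 m).
It fails at once if the edge trimmer is shoved or carried more than 25 mm (distance of edge_trimmer from where it was at the start of the episode above 0.025 m).
It also fails if it takes over 115 s, if anything falls off the work surface, if the arm or the gripper's body presses on something with over 40 N, if the wrist force passes 120 N, or if a joint passes its speed limit or range.

### The arm

A 7-joint arm with a two-finger parallel gripper is mounted at the origin on the work surface; the furniture and walls round the work are solid. World frame = base frame: x ahead of the robot, y to its left, z up, the work surface at z = 0. Lengths are in m, angles in rad, forces in N, time in s.
With the tool pointing down it reaches from about 0.4 to 0.85 m from the base axis. Payload 10.4 kg.
Tool frame: the origin (TCP) lies on the centre line of the jaws, within the pads' length; the fingertips stand 11 mm ahead of it and the grasp point (between the pads) lies 8 mm behind it; z points along the fingers, y is the line along which they close (so a half turn about z gives the same grasp; the last joint's range is limited). The gripper opens to 87 mm and grips with 3 to 60 N. Pads are 19 mm wide; open, the fingers measure 117 mm over their backs; the gripper's body (75 mm by 190 mm) begins 51 mm behind the grasp point.
Start: joints at [-1.345, 0.332, -0.065, 1.46, 0.022, 1.35, -0.088], TCP at [0.154, 0.606, 0.234] pointing down, gripper open.
Joint ranges: [-2.6, 2.6], [-0.5, 2.12], [-1.47, 1.34], [0.16, 2.42], [-1.27, 4.41], [0.06, 2.06], [-2.6, 2.6]. Speed limits (rad/s): [2.22, 2.22, 2.79, 2.79, 3.14, 3.14, 3.14].

### API

Orientations are given as a unit quaternion [x, y, z, w].
In Python, from bench import r gives the robot as it stands.
- The arm moves only by the shell command python3 -m pendant 'ROWS' [OPENING] [FORCE]. ROWS is JSON, a list of rows, each a list of 4 numbers: the shift along the tool's x, y, z in m, then the turn about the tool's z in rad. A call has 1 to 8 rows; each row shifts and turns the commanded pose from where the row before left it, along the tool's axes as they then stand; what a row does not reach is not made up. A row lasts 1/12 s, in which the tool goes at most 41.7 mm and 7.16 degrees, less where a joint would pass 70% of its speed; a pose out of reach is approached as far as the arm can. A call with a gripper value outside its range is refused whole. OPENING is the opening, from 0 (shut) to 1 (fully open), set as the call begins (- or left out, the last holds). The fingers move at their own pace and stop on an object; FORCE is the grip in N (left out, the last holds). Time passes only in rows, so rows that do not move let the fingers close. It gives the time, the measured TCP pose, the force, the opening and the grip force at its end, in the units of the state.
- r.read_state(): the state, without advancing time (a new reading comes with each control period).
- r.camera(name): name is "scene" or "side" or "wrist"; returns a dict with "img" (400x640x3 uint8, red, green, blue), "camera_matrix" (3x3 intrinsics, pixels), "xyz" and "attitude" of the camera in the world. Camera axes: x right, y down, z forward; pixel columns grow to the right and rows downward; lengths in m; the calibration is good to about 2 mm. The wrist camera is an equidistant fisheye: a pixel r from the principal point sees the ray r / f radians off the axis. A picture is of the moment at which its call begins. There is no depth.
- r.close_job(): hands the job in; it is judged then, once.
Trained networks look in the newest picture that a camera, given by its name, has taken for a name from the list of things; names that differ only in an ending like _2 or _b are one class to them, and where a whole thing is asked for, a point or a joint stands for the part that bears it (a point fixed in the world has none). Each returns a list of dicts, best first, with "score" (0 to 1); they miss things now and then, are a little off and sometimes report something else, mostly with a low value. They report only what shows in the picture. A call takes as long as a camera call. They do not tell look-alikes from the thing itself.
- r.outline_of(thing, camera): "mask" (400x640 bool, what is visible of it) and "bbox" ([centre column, centre row, width, height] in pixels, round what is visible of it).
The state is a dict: "time": time; "joint_positions": joint angles; "joint_vel": joint speeds; "joint_torque": joint torques, N m; "ee_pos": TCP position; "eef_rot": TCP orientation; "ft_force": force on the tool from outside, world axes, zero at the start; "torque": the same for the moment, N m; "width": finger opening in m; "grip_force": force on a finger pad.
Only numpy, scipy, OpenCV 4.12 (cv2) and the standard library are available. Lean on these libraries where they do the work, as an engineer would, in place of code of your own. Each camera call takes 0.05 s, during which the arm holds its last target. There are 200 camera calls.

## Working session

There is one attempt and no reset: what is moved stays moved. The work goes in short steps, Python scripts to look and compute and a shell command to move; the robot and the scene stay as the last step left them, time stands still between calls to the robot, and variables do not carry over. Pictures are saved under pics/ and viewed, at most 14 in all, crops included, and the job is handed in when it is done.

```bash
ls; mkdir -p pics
python3 - <<'E'
from bench import r
import cv2
for n in ("scene","side","wrist"):
    c=r.camera(n); cv2.imwrite(f"pics/{n}0.png",c["img"][:,:,::-1]); print(n,c["camera_matrix"],c["xyz"],c["attitude"])
s=r.read_state(); print(s)
E
```

```text
pics
scene [[393.31160599   0.         326.54961248]
 [  0.         393.31160599 199.23084576]
 [  0.           0.           1.        ]] [-0.5830628  -1.005966    1.04460981] [ 0.79816967 -0.4028725   0.19023365 -0.40549979]
side [[410.72206831   0.         319.06973398]
 [  0.         410.72206831 207.8891629 ]
 [  0.           0.           1.        ]] [-0.16717736 -1.20112553  1.00121937] [ 0.86958358 -0.24161817  0.11245963 -0.41568965]
wrist [[309.70691629   0.         318.40327839]
 [  0.         309.70691629 202.24983698]
 [  0.           0.           1.        ]] [0.08109168 0.62485132 0.38443362] [0.78185193 0.60788675 0.08465415 0.10961263]
{'time': 0.15, 'joint_positions': array([-1.34463685,  0.3327446 , -0.06467596,  1.4607361 ,  0.02156024,
        1.34991274, -0.08847612]), 'joint_vel': array([-0.00102257, -0.00255457, -0.00137884, -0.00075477, -0.00222477,
        0.00070974, -0.00077049]), 'joint_torque': array([ 7.72182175e-04, -6.23631692e+01,  2.47612386e-02, -3.90142930e+01,
       -6.11790852e-02,  3.71577207e-02,  1.32637956e-04]), 'ee_pos': array([0.15380774, 0.60548739, 0.23293132]), 'eef_rot': array([ 1.24054767e-01,  9.92275218e-01, -5.50617920e-04, -6.04917195e-05]), 'ft_force': array([-0.36928438,  0.27416581,  0.57779444]), 'torque': array([-0.0415532 ,  0.06023866, -0.01100312]), 'grip_force': 0.0, 'width': 0.08688022770027098}
```

View pics/scene0.png

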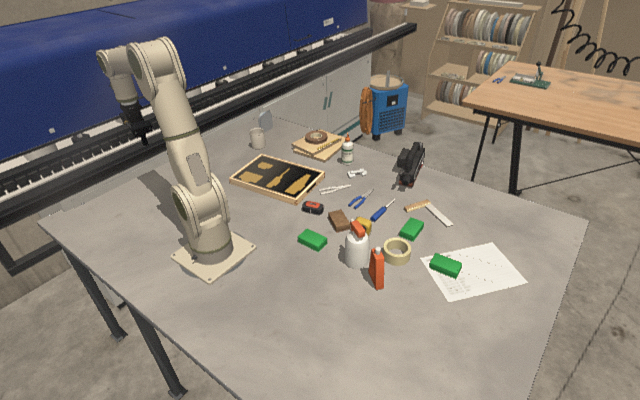

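View pics/side0.png

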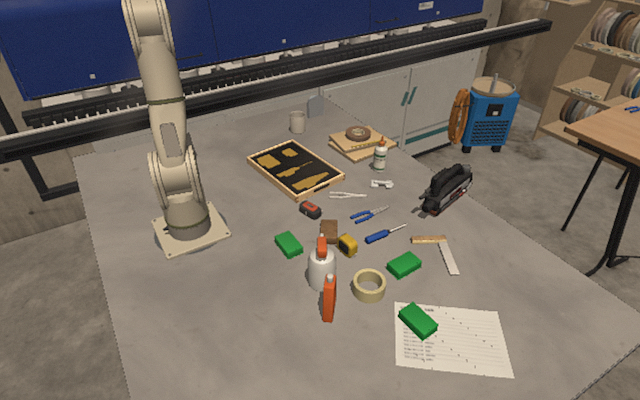

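View pics/wrist0.png

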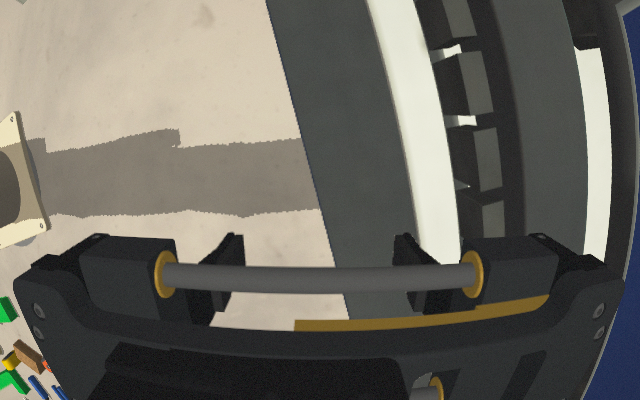

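The side view shows the tray at (295,167), trimmer (310,210), nippers (347,195), pliers (370,214), driver (385,233), brown block (329,230) and tape (347,245), with a spray bottle in front at (322,265). Green look-alike blocks are at (289,244), (404,264) and (418,320). Next: rough positions.

```bash
cat > h.py <<'E'
from bench import r
import numpy as np, cv2
from scipy.spatial.transform import Rotation as R
def ray(c,uv,fish=False):
    K=c["camera_matrix"]; p=(np.asarray(uv,float).reshape(-1,2)-K[:2,2])/K[0,0]
    if fish:
        t=np.linalg.norm(p,axis=1,keepdims=True)+1e-9; d=np.hstack([p/t*np.sin(t),np.cos(t)])
    else: d=np.hstack([p,np.ones((len(p),1))])
    return R.from_quat(c["attitude"]).apply(d)
def plane(c,uv,z,fish=False):
    d=ray(c,uv,fish); o=np.asarray(c["xyz"]); return o+d*((z-o[2])/d[:,2])[:,None]
def proj(c,P,fish=False):
    q=R.from_quat(c["attitude"]).inv().apply(np.atleast_2d(P)-c["xyz"]); K=c["camera_matrix"]
    if fish:
        n=np.linalg.norm(q[:,:2],axis=1); p=q[:,:2]/n[:,None]*np.arctan2(n,q[:,2])[:,None]
    else: p=q[:,:2]/q[:,2:]
    return p*K[0,0]+K[:2,2]
def topdown(c,x0,x1,y0,y1,z,s=1000):
    "rectified view of plane z from the wrist camera: row down = -x, column right = -y"
    X,Y=np.meshgrid(np.arange(x1,x0,-1/s),np.arange(y1,y0,-1/s),indexing="ij")
    uv=proj(c,np.stack([X,Y,0*X+z],-1).reshape(-1,3),True).reshape(X.shape+(2,)).astype(np.float32)
    return cv2.remap(c["img"],uv[...,0],uv[...,1],cv2.INTER_LINEAR)
def go(xyz,yaw=None):
    "shift in tool axes to reach xyz; turn about tool z so that the closing line (tool y) lies at yaw (mod pi)"
    s=r.read_state(); T=R.from_quat(s["eef_rot"]); d=T.inv().apply(np.array(xyz)-s["ee_pos"])
    y=T.as_matrix()[:,1]; cur=np.arctan2(y[1],y[0]); out=f"pos {s['ee_pos'].round(4)} yaw {cur:.3f} j7 {s['joint_positions'][6]:.2f} shift {d.round(4)} len {np.linalg.norm(d):.3f}"
    if yaw is not None: out+=f" turn {((cur-yaw+np.pi/2)%np.pi-np.pi/2):.3f}"
    print(out)
E
python3 - <<'E'
from h import *
zz=dict(pliers_grip=.006,driver_grip=.013,sanding_block_grip=.015,tape_measure_grip=.032,foam_pliers_seat=.02,foam_driver_seat=.02,foam_block_seat=.02,foam_tape_seat=.02,nippers=.004,edge_trimmer=.018)
for cam in("side","scene"):
  c=r.camera(cam)
  for n,z in zz.items():
    print(cam,n,[(round(o["score"],2),np.round(o["bbox"]).astype(int).tolist(),plane(c,o["bbox"][:2],z)[0,:2].round(3).tolist()) for o in r.outline_of(n,cam)])
s=r.read_state();T=R.from_quat(s["eef_rot"]);w=r.camera("wrist");print(T.inv().apply(w["xyz"]-s["ee_pos"]),(T.inv()*R.from_quat(w["attitude"])).as_matrix().round(3)); print(T.as_matrix().round(3))
go([.5,0,.4])
E
```

```text
side pliers_grip [(0.76, [371, 214, 38, 21], [0.606, -0.278]), (0.64, [348, 194, 33, 10], [0.604, -0.126])]
side driver_grip [(0.55, [378, 236, 26, 13], [0.553, -0.392])]
side sanding_block_grip [(0.97, [289, 246, 31, 26], [0.259, -0.278]), (0.91, [421, 322, 42, 38], [0.437, -0.745]), (0.84, [402, 263, 36, 34], [0.539, -0.54]), (0.54, [332, 231, 18, 26], [0.426, -0.287])]
side tape_measure_grip [(0.64, [348, 247, 20, 18], [0.421, -0.4])]
side foam_pliers_seat [(0.76, [314, 179, 58, 30], [0.53, 0.014])]
side foam_driver_seat [(0.98, [295, 167, 60, 27], [0.507, 0.14]), (0.52, [292, 152, 35, 17], [0.554, 0.258]), (0.37, [270, 159, 31, 18], [0.445, 0.254])]
side foam_block_seat [(0.89, [271, 159, 34, 23], [0.447, 0.252])]
side foam_tape_seat [(0.77, [290, 152, 38, 14], [0.548, 0.26]), (0.35, [314, 179, 54, 28], [0.53, 0.017])]
side nippers [(0.72, [341, 194, 23, 7], [0.584, -0.111])]
side edge_trimmer [(0.57, [312, 209, 23, 15], [0.425, -0.147])]
scene pliers_grip [(0.42, [361, 198, 24, 19], [0.604, -0.27])]
scene driver_grip [(0.62, [382, 216, 15, 15], [0.545, -0.409])]
scene sanding_bl
[... 174 characters left out ...]
foam_pliers_seat [(0.95, [299, 186, 44, 30], [0.506, 0.006])]
scene foam_driver_seat [(0.79, [278, 176, 46, 26], [0.512, 0.14])]
scene foam_block_seat [(0.75, [250, 176, 36, 23], [0.431, 0.244])]
scene foam_tape_seat [(0.7, [266, 165, 30, 19], [0.55, 0.254]), (0.68, [381, 213, 15, 16], [0.549, -0.404])]
scene nippers []
scene edge_trimmer [(0.6, [313, 209, 24, 14], [0.41, -0.152]), (0.22, [264, 166, 33, 18], [0.539, 0.264])]
[ 0.07528172  0.00071406 -0.15157208] [[-0.    -0.962 -0.274]
 [ 1.    -0.     0.   ]
 [-0.    -0.274  0.962]]
[[-0.969  0.246 -0.   ]
 [ 0.246  0.969  0.   ]
 [ 0.     0.    -1.   ]]
pos [0.1539 0.6058 0.2336] yaw 1.322 j7 -0.09 shift [-0.4846 -0.5019 -0.1665] len 0.717
```

```bash
python3 -m pendant '[[-0.025,-0.0275,-0.008,0],[-0.025,-0.0275,-0.008,0],[-0.025,-0.0275,-0.008,0],[-0.025,-0.0275,-0.008,0],[-0.025,-0.0275,-0.008,0],[-0.025,-0.0275,-0.008,0],[-0.025,-0.0275,-0.008,0],[-0.025,-0.0275,-0.008,0]]'; python3 -m pendant '[[-0.025,-0.0275,-0.008,0],[-0.025,-0.0275,-0.008,0],[-0.025,-0.0275,-0.008,0],[-0.025,-0.0275,-0.008,0],[-0.025,-0.0275,-0.008,0],[-0.025,-0.0275,-0.008,0],[-0.025,-0.0275,-0.008,0],[-0.025,-0.0275,-0.008,0]]';python3 -m pendant '[[-0.025,-0.0275,-0.008,0],[-0.025,-0.0275,-0.008,0],[-0.025,-0.0275,-0.008,0],[-0.025,-0.0275,-0.008,0],[0,0,0,0.12],[0,0,0,0.12],[0,0,0,0.12],[0,0,0,0.12]]';python3 -m pendant '[[0,0,0,0.12],[0,0,0,0.12],[0,0,0,0.12],[0,0,0,0.12],[0,0,0,0.12],[0,0,0,0.12],[0,0,0,0.12],[0,0,0,0]]'
python3 - <<'E'
from h import *
go([.5,-.05,.4],0)
c=r.camera("wrist");cv2.imwrite("pics/w1.png",c["img"][:,:,::-1])
for n in ["foam_pliers_seat","foam_driver_seat","foam_block_seat","foam_tape_seat"]:
    print(n,[(round(o["score"],2),np.round(o["bbox"]).astype(int).tolist(),plane(c,o["bbox"][:2],.016,True)[0,:2].round(3).tolist()) for o in r.outline_of(n,"wrist")])
E
```

```text
time: 1.97
ee_pos: [0.2941, 0.3415, 0.2981]
eef_rot: [0.124, 0.992, 0.0, 0.0]
ft_force: [0.6, 1.3, 0.1]
width: 0.0869
grip_force: 0.0
time: 2.63
ee_pos: [0.4337, 0.0789, 0.3623]
eef_rot: [0.124, 0.992, 0.001, 0.0]
ft_force: [1.1, -0.1, -0.8]
width: 0.0873
grip_force: 0.0
time: 3.3
ee_pos: [0.5031, -0.0506, 0.3935]
eef_rot: [0.359, 0.933, 0.0, -0.0]
ft_force: [0.5, 0.2, 0.4]
width: 0.0871
grip_force: 0.0
time: 3.97
ee_pos: [0.503, -0.0505, 0.3936]
eef_rot: [0.708, 0.706, 0.0, -0.0]
ft_force: [-0.8, -0.1, -0.7]
width: 0.087
grip_force: 0.0
pos [ 0.503  -0.0505  0.3936] yaw -0.004 j7 0.02 shift [ 0.0004 -0.003  -0.0064] len 0.007 turn -0.004
foam_pliers_seat []
foam_driver_seat [(0.57, [318, 60, 145, 80], [0.504, 0.124])]
foam_block_seat [(0.76, [278, 19, 72, 38], [0.436, 0.2])]
foam_tape_seat [(0.57, [345, 12, 72, 24], [0.549, 0.211])]
```

View pics/w1.png

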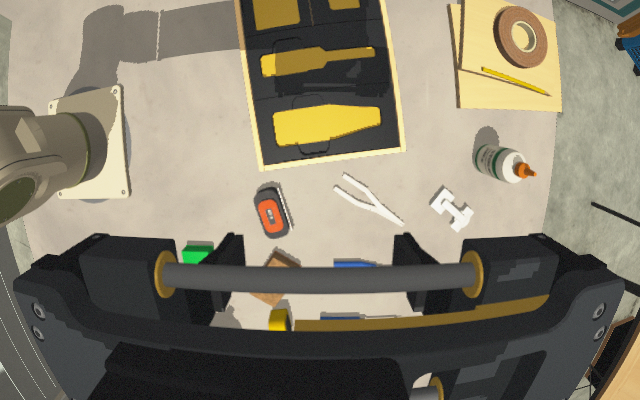

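The wrist view shows the tray with the wedge (pliers) at (325,125), stepped slot (driver) at (318,60), block cut-out (278,15), tape cut-out (345,5), trimmer (270,210) and nippers (370,200). Next I look at the tray from further left, then at the tools.

```bash
python3 -m pendant '[[0.035,0,0,0],[0.035,0,0,0],[0.035,0,0,0],[0.035,0,0,0],[0,0,0,0],[0,0,0,0]]' >/dev/null
python3 - <<'E'
from h import *
c=r.camera("wrist"); go([.5,.09,.39],0)
cv2.imwrite("pics/tray.png",cv2.resize(topdown(c,.36,.66,-.05,.35,.022),None,fx=2,fy=2)[:,:,::-1])
E
python3 -m pendant '[[-0.04,0,0,0],[-0.04,0,0,0],[-0.04,0,0,0],[-0.04,0,0,0],[-0.04,0,0,0],[-0.04,0,0,0],[-0.04,0,0,0],[-0.04,0,0,0]]' >/dev/null; python3 -m pendant '[[-0.04,0,0,0],[-0.04,0,0,0],[-0.02,0,0,0],[0,0,0,0],[0,0,0,0]]'
python3 - <<'E'
from h import *
c=r.camera("wrist"); go([.5,-.33,.39],0)
np.savez("tools.npz",**c)
cv2.imwrite("pics/tools.png",cv2.resize(topdown(c,.34,.70,-.48,-.08,.01),None,fx=1.65,fy=1.65)[:,:,::-1])
for n in ["pliers_grip","driver_grip","sanding_block_grip","tape_measure_grip","nippers","edge_trimmer"]:
    print(n,[(round(o["score"],2),np.round(o["bbox"]).astype(int).tolist(),plane(c,o["bbox"][:2],.01,True)[0,:2].round(3).tolist()) for o in r.outline_of(n,"wrist")])
E
```

```text
pos [0.5028 0.0898 0.3934] yaw 0.005 j7 -0.24 shift [ 0.0003 -0.0028  0.0034] len 0.004 turn 0.005
time: 5.85
ee_pos: [0.5019, -0.3331, 0.3935]
eef_rot: [0.708, 0.706, -0.001, 0.0]
ft_force: [-0.2, 0.9, -0.1]
width: 0.0874
grip_force: 0.0
pos [ 0.5028 -0.3314  0.3936] yaw 0.000 j7 0.72 shift [ 0.0015 -0.0028  0.0036] len 0.005 turn 0.000
pliers_grip [(0.87, [384, 124, 93, 26], [0.616, -0.27])]
driver_grip [(0.77, [368, 192, 97, 16], [0.591, -0.392])]
sanding_block_grip [(0.95, [186, 127, 43, 61], [0.261, -0.267]), (0.74, [338, 260, 52, 17], [0.539, -0.526]), (0.63, [270, 131, 60, 66], [0.419, -0.282]), (0.48, [283, 326, 20, 12], [0.424, -0.689])]
tape_measure_grip [(0.63, [273, 195, 30, 42], [0.42, -0.396])]
nippers [(0.79, [373, 45, 73, 57], [0.596, -0.13])]
edge_trimmer [(0.68, [271, 54, 38, 52], [0.422, -0.146])]
```

View pics/tray.png

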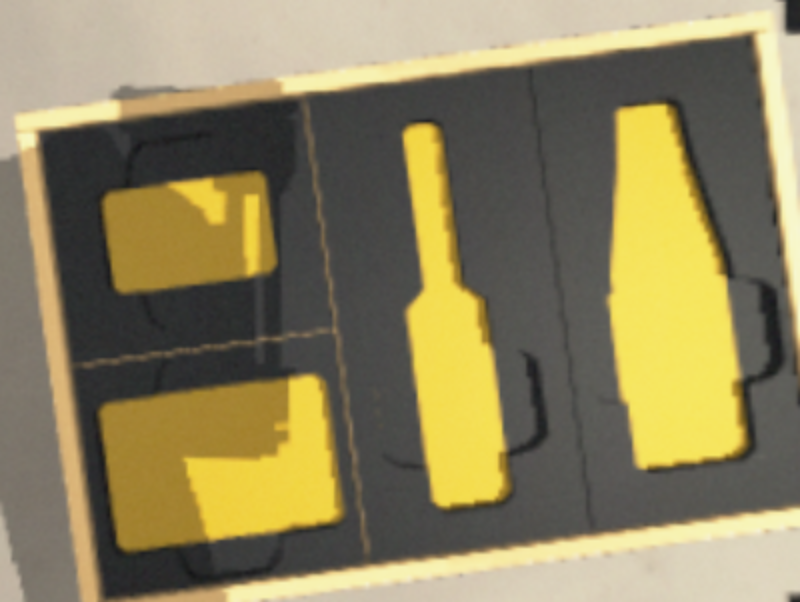

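View pics/tools.png

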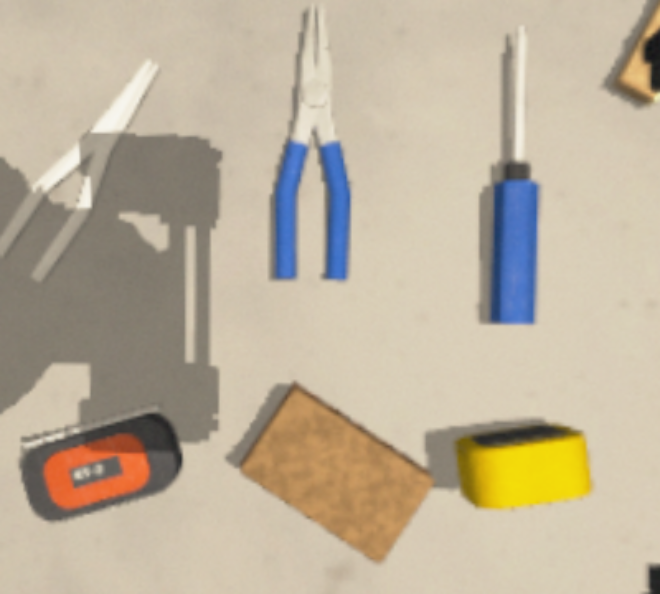

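The tray picture shows, at 2 px/mm, the wedge around (680,290), the stepped slot (455,320), the block cut-out (225,460) and the tape cut-out (190,232). The tools picture shows the pliers (312,150), driver (515,180), cork block (337,472), tape (525,465), nippers (80,170) and trimmer (100,465).

Only the brown block at (337,472) fits; the other block detections are the green ones.

Run:
```python
from h import *
# tray, from the saved rectified picture (plane .022), camera at about (.503,.165,.545)
im=cv2.imread("pics/tray.png");hsv=cv2.cvtColor(im,cv2.COLOR_BGR2HSV)
m=cv2.inRange(hsv,(18,130,80),(32,255,255)); m=cv2.morphologyEx(m,cv2.MORPH_OPEN,np.ones((7,7)));m=cv2.morphologyEx(m,cv2.MORPH_CLOSE,np.ones((9,9)))
C=np.array([.503,.165,.545])
for k in cv2.findContours(m,cv2.RETR_EXTERNAL,cv2.CHAIN_APPROX_NONE)[0]:
    if cv2.contourArea(k)<9000: continue
    p=k[:,0].astype(float); W=np.c_[.66-p[:,1]/2000,.35-p[:,0]/2000]
    (cx,cy),(w,h),a=cv2.minAreaRect((W*1000).astype(np.float32)); print("cut",round(cx,1),round(cy,1),round(w,1),round(h,1),round(a,1),"bbox",cv2.boundingRect(k))
cam=r.camera("wrist")
for n,z in [("pliers_grip",.01),("driver_grip",.013),("sanding_block_grip",.03),("tape_measure_grip",.064),("nippers",.006),("edge_trimmer",.03)]:
  for o in r.outline_of(n,"wrist"):
    v,u=np.nonzero(o["mask"]); P=plane(cam,np.c_[u,v],z,True)[:,:2]*1000
    (cx,cy),(w,h),a=cv2.minAreaRect(P.astype(np.float32)); print(n,round(o["score"],2),round(cx,1),round(cy,1),round(w,1),round(h,1),round(a,1),"rgb",cam["img"][o["mask"]].mean(0).round())
```

```text
cut 428.7 239.6 77.0 115.2 7.6 bbox (99, 374, 245, 178)
cut 543.9 255.6 53.0 83.6 7.5 bbox (102, 171, 175, 122)
cut 503.0 127.1 194.0 41.2 8.0 bbox (403, 122, 108, 388)
cut 518.0 16.9 182.5 60.8 7.9 bbox (609, 102, 140, 368)
pliers_grip 0.63 611.0 -267.4 159.4 43.5 1.2 rgb [126. 146. 182.]
driver_grip 0.87 593.3 -390.3 174.8 27.5 0.2 rgb [ 91. 118. 170.]
sanding_block_grip 0.96 268.5 -267.2 74.1 101.8 0.7 rgb [ 38. 185.  76.]
sanding_block_grip 0.89 416.9 -283.3 103.4 61.6 57.2 rgb [181. 138.  89.]
sanding_block_grip 0.87 537.3 -515.3 25.2 99.2 89.5 rgb [ 35. 129.  58.]
sanding_block_grip 0.72 429.5 -670.3 51.8 19.4 2.5 rgb [36. 98. 49.]
tape_measure_grip 0.81 425.4 -382.7 45.3 71.8 10.5 rgb [196. 171.  22.]
nippers 0.58 601.9 -129.1 36.5 146.6 58.5 rgb [187. 180. 165.]
edge_trimmer 0.72 421.2 -146.5 51.3 93.7 16.2 rgb [142.  95.  74.]
```

```bash
python3 - <<'E'
from h import *
for cam,uv in(("side",[[322,288],[329,318],[369,290]]),("scene",[[356,264],[377,286],[397,255]])):
    print(cam,plane(r.camera(cam),uv,0)[:,:2].round(3).tolist())
E
python3 -m pendant '[[0,0,0,0.12],[0,0,0,0.12],[0,0,0,0.12],[0,0,0,0.12],[0,0,0,0.12],[0,0,0,0.12],[0,0,0,0.12],[0,0,0,0.12]]' >/dev/null; python3 -m pendant '[[0,0,0,0.12],[0,0,0,0.12],[0,0,0,0.12],[0,0,0,0.12],[0,0,0,0.13],[0,0,0,0]]'; python3 -c "
from h import *
go([.587,-.268,.1],-1.57)"
```

```text
side [[0.267, -0.483], [0.227, -0.589], [0.388, -0.565]]
scene [[0.266, -0.468], [0.222, -0.583], [0.393, -0.566]]
time: 7.82
ee_pos: [0.5038, -0.3303, 0.3934]
eef_rot: [1.0, 0.001, -0.0, 0.0]
ft_force: [-0.8, -0.6, 0.4]
width: 0.0872
grip_force: 0.0
pos [ 0.5038 -0.3303  0.3934] yaw -1.569 j7 -0.73 shift [ 0.0835 -0.0623  0.2933] len 0.311 turn 0.001
```

```bash
python3 -m pendant '[[0.012,-0.009,0.038,0],[0.012,-0.009,0.038,0],[0.012,-0.009,0.038,0],[0.012,-0.009,0.038,0],[0.012,-0.009,0.038,0],[0.012,-0.009,0.038,0],[0.012,-0.009,0.038,0],[0,0,0,0]]'
python3 - <<'E'
from h import *
go([.587,-.268,.013],-1.57)
c=r.camera("wrist")
for n in("pliers_grip","driver_grip"):
  for o in r.outline_of(n,"wrist"):
    v,u=np.nonzero(o["mask"]); P=plane(c,np.c_[u,v],.01,True)[:,:2]*1000
    (cx,cy),(w,h),a=cv2.minAreaRect(P.astype(np.float32)); print(n,round(o["score"],2),round(cx,1),round(cy,1),round(w,1),round(h,1),round(a,1),P.min(0).round(),P.max(0).round())
cv2.imwrite("pics/w3.png",c["img"][:,:,::-1])
E
```

```text
time: 8.48
ee_pos: [0.5867, -0.2615, 0.12]
eef_rot: [1.0, 0.008, -0.004, -0.002]
ft_force: [0.1, 1.3, -0.7]
width: 0.0869
grip_force: 0.0
pos [ 0.5867 -0.2615  0.12  ] yaw -1.554 j7 -0.75 shift [0.0011 0.007  0.1069] len 0.107 turn 0.016
pliers_grip 0.61 613.5 -269.8 45.1 168.5 89.0 [ 529. -292.] [ 698. -247.]
driver_grip 0.75 603.4 -394.2 29.6 156.9 88.0 [ 525. -408.] [ 682. -377.]
```

View pics/w3.png

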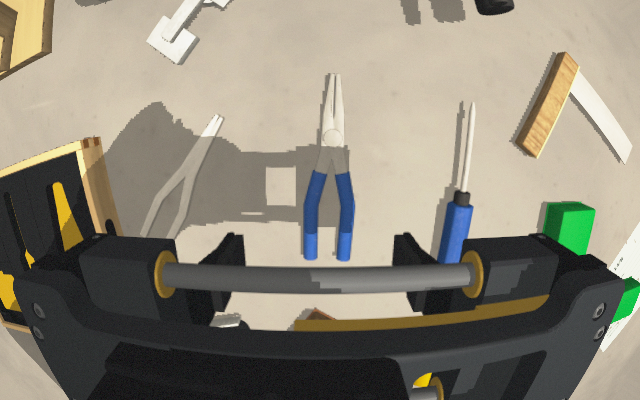

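The pliers are centred under the open fingers (grips at (311,215) and (346,215)). The driver lies clear on the right at (455,230). Going down.

```bash
python3 -m pendant '[[-0.001,0.008,0.025,0.034],[0,0,0.025,0],[0,0,0.025,0],[0,0,0.02,0],[0,0,0.012,0],[0,0,0,0]]'; python3 -m pendant '[[0,0,0,0],[0,0,0,0],[0,0,0,0],[0,0,0,0],[0,0,0,0],[0,0,0,0]]' 0.3 30; python3 -c "
from h import *
go([.585,-.2693,.013],-1.588)"
```

```text
time: 9.13
ee_pos: [0.5858, -0.2755, 0.0208]
eef_rot: [1.0, -0.013, -0.0, 0.0]
ft_force: [-0.4, 0.1, 0.1]
width: 0.0871
grip_force: 0.0
time: 9.63
ee_pos: [0.5864, -0.2747, 0.0209]
eef_rot: [1.0, -0.013, 0.0, -0.0]
ft_force: [-0.2, -0.2, -0.4]
width: 0.0548
grip_force: 0.0
pos [ 0.5864 -0.2747  0.0209] yaw -1.597 j7 -0.72 shift [-0.0016 -0.0054  0.0079] len 0.010 turn -0.009
```

```bash
python3 -m pendant '[[-0.001,-0.005,0.004,-0.009],[0,0,0.004,0],[0,0,0,0],[0,0,0,0],[0,0,0,0],[0,0,0,0]]' 0.3 30; python3 -c "
from h import *
go([.585,-.2693,.013],-1.588);print(r.read_state()['width'],r.read_state()['grip_force'])"
```

```text
time: 10.13
ee_pos: [0.5858, -0.2693, 0.0139]
eef_rot: [1.0, -0.008, 0.001, -0.001]
ft_force: [-4.9, 4.4, 18.5]
width: 0.0435
grip_force: 30.0
pos [ 0.5858 -0.2693  0.0139] yaw -1.587 j7 -0.71 shift [-0.0008 -0.      0.0009] len 0.001 turn 0.001
0.04352751750294645 30.001870589330792
```

```bash
python3 -m pendant '[[0,0,-0.02,0],[0,0,-0.03,0],[0,0,-0.035,0],[0,0,-0.035,0],[0,0,0,0]]'; python3 -m pendant '[[-0.012,-0.03,0,-0.019],[-0.012,-0.035,0,-0.019],[-0.012,-0.037,0,-0.019],[-0.012,-0.037,0,-0.019],[-0.012,-0.037,0,-0.019],[-0.012,-0.037,0,-0.019],[-0.012,-0.035,0,-0.019],[-0.012,-0.03,0,-0.019]]'; python3 -m pendant '[[0,0,0,0],[0,0,0,0]]'; python3 -c "
from h import *
go([.490,.0131,.034],-1.436)
c=r.camera('wrist');cv2.imwrite('pics/w4.png',c['img'][:,:,::-1])"
```

```text
time: 10.55
ee_pos: [0.5874, -0.2713, 0.1385]
eef_rot: [1.0, -0.008, 0.003, 0.001]
ft_force: [0.3, -0.1, -2.2]
width: 0.0438
grip_force: 30.0
time: 11.22
ee_pos: [0.4743, 0.0057, 0.1311]
eef_rot: [0.998, 0.069, -0.001, 0.0]
ft_force: [0.1, -0.1, -1.2]
width: 0.0438
grip_force: 30.0
time: 11.38
ee_pos: [0.4748, 0.0067, 0.1319]
eef_rot: [0.997, 0.071, -0.0, -0.002]
ft_force: [0.3, -0.7, -2.9]
width: 0.0437
grip_force: 30.0
pos [0.4748 0.0067 0.1319] yaw -1.429 j7 -1.30 shift [ 0.016  -0.0038  0.0979] len 0.099 turn 0.007
```

View pics/w4.png

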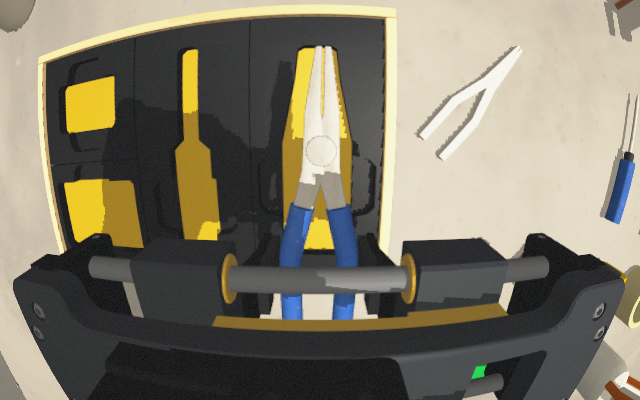

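The pliers are held straight, jaw at (321,150), over the wedge cut-out at (320,90), needing 16 mm forward.

```bash
python3 -m pendant '[[0.016,-0.004,0,0.006],[0,0,0.025,0],[0,0,0.025,0],[0,0,0.02,0],[0,0,0,0],[0,0,0,0]]'; python3 -c "
from h import *
go([.490,.0131,.0305],-1.436)"
```

```text
time: 11.93
ee_pos: [0.4907, 0.0066, 0.0619]
eef_rot: [0.998, 0.063, -0.001, 0.001]
ft_force: [0.1, -0.7, -2.1]
width: 0.0437
grip_force: 30.0
pos [0.4907 0.0066 0.0619] yaw -1.446 j7 -1.17 shift [ 0.0002 -0.0066  0.0314] len 0.032 turn -0.010
```

```bash
python3 -m pendant '[[0,-0.0065,0,-0.01],[0,0,0.01,0],[0,0,0.01,0],[0,0,0.006,0],[0,0,0.004,0],[0,0,0,0],[0,0,0,0]]'; python3 -c "
from h import *
go([.490,.0131,.0305],-1.436)"
```

```text
time: 12.52
ee_pos: [0.4903, 0.0153, 0.0324]
eef_rot: [0.998, 0.069, -0.0, 0.0]
ft_force: [0.0, 0.3, -2.4]
width: 0.0439
grip_force: 30.0
pos [0.4903 0.0153 0.0324] yaw -1.432 j7 -1.13 shift [-0.0006  0.0021  0.0019] len 0.003 turn 0.004
```

```bash
python3 -m pendant '[[0,0.002,0.002,0],[0,0,0,0]]'; python3 -m pendant '[[0,0,0,0],[0,0,0,0],[0,0,0,0],[0,0,-0.02,0],[0,0,-0.035,0],[0,0,-0.035,0],[0,0,-0.035,0],[0,0,-0.03,0]]' 0.62
python3 - <<'E'
from h import *
go([.548,-.392,.15],-1.57)
c=r.camera("wrist")
for o in r.outline_of("pliers_grip","wrist"):
    v,u=np.nonzero(o["mask"]); P=plane(c,np.c_[u,v],.026,True)[:,:2]*1000
    (cx,cy),(w,h),a=cv2.minAreaRect(P.astype(np.float32)); print(round(o["score"],2),round(cx,1),round(cy,1),round(w,1),round(h,1),round(a,1))
E
```

```text
time: 12.68
ee_pos: [0.4908, 0.0132, 0.0306]
eef_rot: [0.998, 0.069, 0.0, -0.0]
ft_force: [0.1, 0.0, -2.2]
width: 0.0437
grip_force: 30.0
time: 13.35
ee_pos: [0.4909, 0.0128, 0.1873]
eef_rot: [0.998, 0.069, 0.0, 0.0]
ft_force: [0.4, 1.1, 0.9]
width: 0.0538
grip_force: 0.0
pos [0.4909 0.0128 0.1873] yaw -1.433 j7 -1.41 shift [0.0011 0.4088 0.0377] len 0.411 turn 0.137
0.61 518.8 16.3 166.2 44.8 5.9
```

```bash
python3 -m pendant '[[0,0.03,0,0],[0,0.04,0,0],[0,0.04,0,0],[0,0.04,0,0],[0,0.04,0,0],[0,0.04,0,0],[0,0.04,0,0],[0,0.04,0,0]]' 1 >/dev/null; python3 -m pendant '[[0,0.04,0,0],[0,0.04,0,0],[0,0.019,0.02,0.03],[0,0,0.02,0.107],[0,0,0,0],[0,0,0,0]]'
python3 - <<'E'
from h import *
go([.548,-.392,.013],-1.57)
c=r.camera("wrist")
for o in r.outline_of("driver_grip","wrist"):
    v,u=np.nonzero(o["mask"]); P=plane(c,np.c_[u,v],.013,True)[:,:2]*1000
    (cx,cy),(w,h),a=cv2.minAreaRect(P.astype(np.float32)); print(round(o["score"],2),round(cx,1),round(cy,1),round(w,1),round(h,1),round(a,1),P.min(0).round(),P.max(0).round())
    for x in(515,530,560,580,620,660):
        q=P[abs(P[:,0]-x)<4,1]; 
        if len(q): print(x,q.min().round(1),q.max().round(1))
E
```

```text
time: 14.62
ee_pos: [0.5464, -0.3889, 0.1442]
eef_rot: [1.0, 0.002, -0.001, -0.001]
ft_force: [0.4, 1.1, 0.2]
width: 0.0875
grip_force: 0.0
pos [ 0.5464 -0.3889  0.1442] yaw -1.566 j7 -0.62 shift [0.0019 0.0032 0.1312] len 0.131 turn 0.004
0.87 590.2 -391.9 25.8 183.2 88.5 [ 499. -404.] [ 682. -377.]
515 -402.3 -376.9
530 -403.0 -378.0
560 -403.4 -378.1
580 -404.0 -379.1
620 -395.4 -390.0
660 -396.1 -390.7
```

```bash
python3 -m pendant '[[-0.001,0.0015,0.025,0.026],[0,0,0.03,0],[0,0,0.03,0],[0,0,0.025,0],[0,0,0.012,0],[0,0,0,0],[0,0,0,0]]'; python3 -c "
from h import *
go([.545,-.3905,.0135],-1.592)"
```

```text
time: 15.3
ee_pos: [0.5467, -0.3909, 0.025]
eef_rot: [1.0, -0.011, 0.001, 0.0]
ft_force: [0.1, 0.2, 0.4]
width: 0.0873
grip_force: 0.0
pos [ 0.5467 -0.3909  0.025 ] yaw -1.593 j7 -0.58 shift [-0.0018 -0.0004  0.0115] len 0.012 turn -0.001
```

```bash
python3 -m pendant '[[-0.002,0,0.006,0],[0,0,0.005,0],[0,0,0,0]]'; python3 -m pendant '[[0,0,0,0],[0,0,0,0],[0,0,0,0],[0,0,0,0],[0,0,0,0],[0,0,0,0],[0,0,0,0],[0,0,0,0]]' 0.15 30; python3 -m pendant '[[0,0,0,0],[0,0,0,0],[0,0,0,0],[0,0,-0.02,0],[0,0,-0.03,0],[0,0,-0.035,0],[0,0,-0.035,0],[0,0,0,0]]'; python3 -c "
from h import *
go([.457,.1208,.0295],-1.436)"
```

```text
time: 15.55
ee_pos: [0.5441, -0.3909, 0.0126]
eef_rot: [1.0, -0.012, 0.0, -0.0]
ft_force: [-0.7, 0.8, 0.4]
width: 0.0871
grip_force: 0.0
time: 16.22
ee_pos: [0.544, -0.391, 0.0126]
eef_rot: [1.0, -0.012, 0.0, -0.0]
ft_force: [-0.3, 0.2, 0.6]
width: 0.0418
grip_force: 0.0
time: 16.88
ee_pos: [0.5457, -0.3935, 0.1397]
eef_rot: [1.0, -0.012, 0.004, 0.002]
ft_force: [0.2, -0.9, -0.4]
width: 0.0257
grip_force: 30.0
pos [ 0.5457 -0.3935  0.1397] yaw -1.595 j7 -0.63 shift [-0.1022 -0.5125  0.1069] len 0.533 turn -0.159
```

```bash
python3 -m pendant '[[-0.008,-0.03,0,0],[-0.008,-0.036,0,0],[-0.008,-0.038,0,0],[-0.008,-0.038,0,0],[-0.008,-0.038,0,0],[-0.008,-0.038,0,0],[-0.008,-0.038,0,0],[-0.008,-0.038,0,0]]'>/dev/null; python3 -m pendant '[[-0.008,-0.038,0,0],[-0.008,-0.038,0,0],[-0.008,-0.038,0,0],[-0.008,-0.037,0,0],[-0.006,-0.036,0,0],[0,-0.02,0,-0.08],[0,-0.01,0,-0.08],[0,0,0,0]]'; python3 -m pendant '[[0,0,0,0]]' >/dev/null; python3 -c "
from h import *
go([.457,.1208,.0285],-1.436)
c=r.camera('wrist');cv2.imwrite('pics/w5.png',c['img'][:,:,::-1])"
```

```text
time: 18.22
ee_pos: [0.4532, 0.1247, 0.1325]
eef_rot: [0.997, 0.072, 0.0, -0.0]
ft_force: [-0.1, -0.3, -1.3]
width: 0.0255
grip_force: 30.0
pos [0.4536 0.1216 0.1324] yaw -1.437 j7 -1.65 shift [0.0033 0.0012 0.1039] len 0.104 turn -0.001
```

View pics/w5.png

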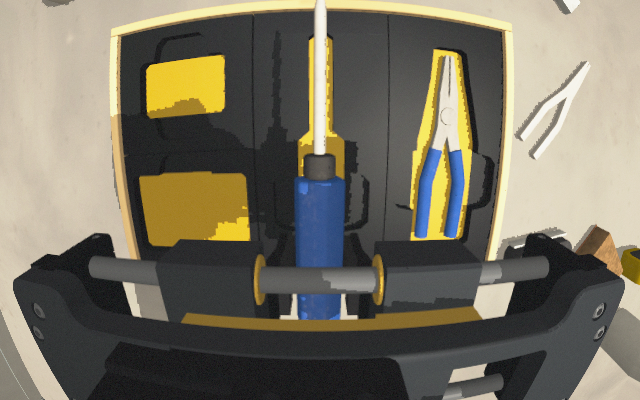

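The pliers sit in the wedge at (440,150). The driver is straight above its slot (axis at column 320).

```bash
python3 -m pendant '[[0.003,0.001,0.02,0],[0,0,0.03,0],[0,0,0.025,0],[0,0,0,0],[0,0,0,0]]'; python3 -c "
from h import *
go([.457,.1208,.0285],-1.436)"
```

```text
time: 18.77
ee_pos: [0.4565, 0.1192, 0.0575]
eef_rot: [0.998, 0.066, -0.001, 0.001]
ft_force: [-0.2, -0.8, -0.8]
width: 0.0256
grip_force: 30.0
pos [0.4565 0.1192 0.0575] yaw -1.440 j7 -1.46 shift [ 0.0007 -0.0016  0.029 ] len 0.029 turn -0.004
```

```bash
python3 -m pendant '[[0,-0.0016,0.008,-0.004],[0,0,0.008,0],[0,0,0.007,0],[0,0,0.004,0],[0,0,0,0],[0,0,0,0]]'; python3 -c "
from h import *
go([.457,.1208,.0285],-1.436)"
```

```text
time: 19.27
ee_pos: [0.4566, 0.1229, 0.0306]
eef_rot: [0.998, 0.07, -0.0, 0.0]
ft_force: [0.2, -0.2, -0.8]
width: 0.0259
grip_force: 30.0
pos [0.4566 0.1229 0.0306] yaw -1.431 j7 -1.41 shift [0.0001 0.0021 0.0021] len 0.003 turn 0.005
```

```bash
python3 -m pendant '[[0,0.002,0.002,0],[0,0,0,0]]'; python3 -m pendant '[[0,0,0,0],[0,0,0,0],[0,0,0,0],[0,0,-0.02,0],[0,0,-0.035,0],[0,0,-0.035,0],[0,0,-0.035,0],[0,0,-0.03,0]]' 0.42
python3 - <<'E'
from h import *
go([.417,-.283,.15],-.572)
c=r.camera("wrist")
for o in r.outline_of("driver_grip","wrist"):
    v,u=np.nonzero(o["mask"]); P=plane(c,np.c_[u,v],.029,True)[:,:2]*1000
    (cx,cy),(w,h),a=cv2.minAreaRect(P.astype(np.float32)); print(round(o["score"],2),round(cx,1),round(cy,1),round(w,1),round(h,1),round(a,1))
E
```

```text
time: 19.43
ee_pos: [0.457, 0.1208, 0.0286]
eef_rot: [0.998, 0.07, 0.0, -0.0]
ft_force: [0.0, -0.2, -1.0]
width: 0.0254
grip_force: 30.0
time: 20.1
ee_pos: [0.4574, 0.1201, 0.185]
eef_rot: [0.998, 0.069, 0.0, 0.001]
ft_force: [-0.9, 1.2, 0.8]
width: 0.0367
grip_force: 0.0
pos [0.4574 0.1201 0.185 ] yaw -1.433 j7 -1.80 shift [-0.0954  0.3936  0.0357] len 0.407 turn -0.861
0.96 503.4 127.1 183.2 26.2 7.3
```

```bash
python3 -m pendant '[[-0.009,0.03,0,0],[-0.009,0.038,0,0],[-0.009,0.038,0,0],[-0.009,0.038,0,0],[-0.009,0.038,0,0],[-0.009,0.038,0,0],[-0.009,0.038,0,0],[-0.009,0.038,0,0]]' 1 >/dev/null; python3 -m pendant '[[-0.009,0.038,0,0],[-0.009,0.038,0,0],[-0.005,0.02,0,0],[0,0,0,-0.11],[0,0,0,-0.11],[0,0,0,-0.11],[0,0,0,-0.11],[0,0,0,-0.11]]'>/dev/null; python3 -m pendant '[[0,0,0,-0.11],[0,0,0,-0.11],[0,0,0.02,-0.09],[0,0,0.02,0],[0,0,0,0],[0,0,0,0]]'
python3 - <<'E'
from h import *
go([.417,-.283,.027],-.572)
c=r.camera("wrist")
for o in r.outline_of("sanding_block_grip","wrist"):
    v,u=np.nonzero(o["mask"]); P=plane(c,np.c_[u,v],.03,True)[:,:2]*1000
    (cx,cy),(w,h),a=cv2.minAreaRect(P.astype(np.float32)); print(round(o["score"],2),round(cx,1),round(cy,1),round(w,1),round(h,1),round(a,1),c["img"][o["mask"]].mean(0).round())
cv2.imwrite("pics/w6.png",c["img"][:,:,::-1])
E
```

```text
time: 22.03
ee_pos: [0.3883, -0.2621, 0.1606]
eef_rot: [0.878, 0.479, 0.007, 0.013]
ft_force: [0.0, 0.1, -0.4]
width: 0.0872
grip_force: 0.0
pos [ 0.3883 -0.2621  0.1606] yaw -0.572 j7 -0.50 shift [-0.002   0.0313  0.1346] len 0.138 turn 0.000
0.79 415.6 -281.0 103.8 61.9 57.2 [173. 132.  86.]
0.56 269.3 -265.7 71.9 101.9 1.4 [ 31. 176.  71.]
```

View pics/w6.png

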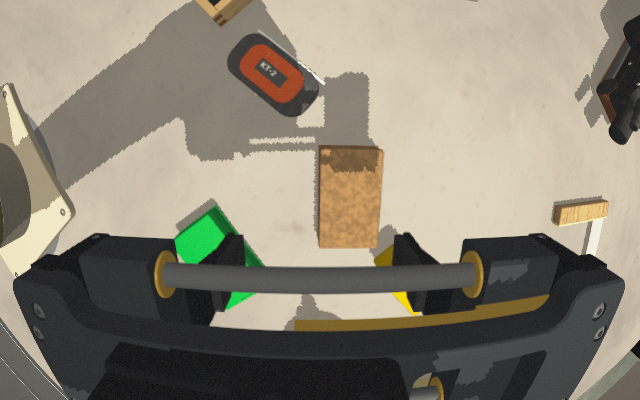

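The brown cork block at (350,197) fits sizes and colour; the green one at (215,250) is left alone.

```bash
python3 -m pendant '[[-0.001,0.033,0,0],[0,0,0.02,0],[0,0,0.03,0],[0,0,0.02,0],[0,0,0,0],[0,0,0,0],[0,0,0,0]]'; python3 -c "
from h import *
go([.4158,-.2815,.026],-.572)"
```

```text
time: 22.72
ee_pos: [0.3812, -0.2572, 0.121]
eef_rot: [0.877, 0.479, 0.018, 0.034]
ft_force: [0.1, -0.5, 0.2]
width: 0.0869
grip_force: 0.0
pos [ 0.3812 -0.2572  0.121 ] yaw -0.572 j7 -0.53 shift [-0.0017  0.0349  0.098 ] len 0.104 turn 0.000
```

```bash
python3 -c "
from h import *
s=r.read_state();print(s['joint_positions'].round(2),s['joint_vel'].round(2),R.from_quat(s['eef_rot']).as_matrix().round(3),s['ee_pos'])"
```

```text
[-1.04 -0.5   1.34  2.12  0.57  1.13 -0.53] [-0. -0. -0. -0.  0. -0. -0.] [[ 0.541  0.839  0.064]
 [ 0.841 -0.539 -0.042]
 [-0.     0.076 -0.997]] [ 0.38119828 -0.25715626  0.12100997]
```

```bash
python3 -m pendant '[[0,0.03,-0.02,0],[0,0.03,-0.03,0],[0,0.03,-0.03,0],[0,0.03,-0.03,0],[0,0.03,-0.03,0],[0,0.03,-0.03,0],[0,0.03,-0.03,0],[0,0,0,0]]'; python3 -c "
from h import *
s=r.read_state();print(s['joint_positions'].round(2),s['ee_pos'].round(3),s['eef_rot'].round(3))"
```

```text
time: 23.38
ee_pos: [0.4785, -0.3164, 0.3665]
eef_rot: [0.875, 0.478, 0.037, 0.066]
ft_force: [0.5, 0.3, -0.3]
width: 0.0871
grip_force: 0.0
[-1.25 -0.5   1.34  1.55  0.55  1.56 -0.45] [ 0.478 -0.316  0.367] [0.875 0.478 0.037 0.066]
```

```bash
python3 -m pendant '[[0.02,-0.015,0,0],[0.03,-0.024,0,0],[0.03,-0.024,0,0],[0.03,-0.024,0,0],[0.03,-0.024,0,0],[0.03,-0.024,0,0],[0.03,-0.024,0,0],[0.03,-0.024,0,0]]'; python3 -c "
from h import *
s=r.read_state();print(s['joint_positions'].round(2),s['ee_pos'].round(3),s['eef_rot'].round(3))"; python3 -m pendant '[[0.03,-0.024,0,0],[0.03,-0.024,0,0],[0.03,-0.024,0,0],[0.03,-0.024,0,0],[0.03,-0.024,0,0],[0,0,0,0]]'; python3 -c "
from h import *
s=r.read_state();print(s['joint_positions'].round(2),s['ee_pos'].round(3),s['eef_rot'].round(3))"
```

```text
time: 24.05
ee_pos: [0.4471, -0.0222, 0.334]
eef_rot: [0.875, 0.478, 0.034, 0.062]
ft_force: [0.2, 1.2, 0.1]
width: 0.0872
grip_force: 0.0
[-1.11 -0.39  0.76  1.85  0.38  1.5  -0.97] [ 0.447 -0.022  0.334] [0.875 0.478 0.034 0.062]
time: 24.55
ee_pos: [0.4262, 0.1743, 0.3156]
eef_rot: [0.873, 0.483, 0.033, 0.063]
ft_force: [0.2, -0.3, -0.6]
width: 0.0868
grip_force: 0.0
[-1.25 -0.2   0.58  1.82  0.24  1.44 -1.26] [0.426 0.174 0.316] [0.873 0.483 0.033 0.063]
```

```bash
python3 -m pendant '[[0,0.03,-0.005,0],[0,0.036,-0.005,0],[0,0.036,-0.005,0],[0,0.036,-0.005,0],[0,0.036,-0.005,0],[0,0.036,-0.005,0],[0,0.036,-0.005,0],[0,0.036,-0.005,0]]'>/dev/null; python3 -m pendant '[[0,0.03,-0.005,0],[-0.03,0.013,-0.002,0],[-0.034,0.013,-0.002,0],[-0.034,0.013,-0.002,0],[-0.034,0.013,-0.002,0],[-0.034,0.013,-0.002,0],[-0.034,0.013,-0.002,0],[-0.034,0.013,-0.002,0]]'; python3 -m pendant '[[-0.034,0.013,-0.002,0],[-0.034,0.013,-0.002,0],[-0.034,0.013,-0.002,0],[-0.034,0.013,-0.002,0],[0,0,0,0]]'; python3 -c "
from h import *
s=r.read_state();print(s['joint_positions'].round(2),s['ee_pos'].round(3),s['eef_rot'].round(3))"
```

```text
time: 25.88
ee_pos: [0.6308, -0.242, 0.4324]
eef_rot: [0.875, 0.479, 0.033, 0.063]
ft_force: [0.3, 0.9, -0.1]
width: 0.0866
grip_force: 0.0
time: 26.3
ee_pos: [0.595, -0.3911, 0.4473]
eef_rot: [0.877, 0.474, 0.031, 0.064]
ft_force: [-1.1, -0.9, -0.4]
width: 0.0869
grip_force: 0.0
[ 0.02  0.54  0.94  0.93 -0.46  1.7   0.17] [ 0.595 -0.391  0.447] [0.877 0.474 0.031 0.064]
```

```bash
python3 -m pendant '[[0,-0.03,-0.003,0],[0,-0.035,-0.003,0],[0,-0.035,-0.003,0],[0,-0.035,-0.003,0],[0.01,-0.03,-0.003,0],[0.03,-0.024,-0.003,0],[0.03,-0.024,-0.003,0],[0.03,-0.024,-0.003,0]]' >/dev/null; python3 -m pendant '[[0.03,-0.024,-0.003,0],[0.03,-0.024,-0.003,0],[0.03,-0.024,-0.003,0],[0.03,-0.024,-0.003,0],[0.03,-0.024,-0.003,0],[0.03,-0.024,-0.003,0],[0.03,-0.024,-0.003,0],[0.03,-0.024,-0.003,0]]' ; python3 -c "
from h import *
s=r.read_state();print(s['joint_positions'].round(2),s['ee_pos'].round(3),s['eef_rot'].round(3))"
```

```text
time: 27.63
ee_pos: [0.4222, 0.1363, 0.4351]
eef_rot: [0.875, 0.478, 0.034, 0.062]
ft_force: [1.6, 0.4, 0.4]
width: 0.0873
grip_force: 0.0
[-0.83 -0.19  0.27  1.6   0.18  1.66 -1.12] [0.422 0.136 0.435] [0.875 0.478 0.034 0.062]
```

```bash
python3 -m pendant '[[0.006,0.03,0.021,0],[0.006,0.034,0.021,0],[0.006,0.034,0.021,0],[0.006,0.034,0.021,0],[0.006,0.034,0.021,0],[0.006,0.034,0.021,0],[0.006,0.034,0.021,0],[0.006,0.034,0.021,0]]'>/dev/null; python3 -m pendant '[[0.006,0.034,0.02,0],[0.006,0.034,0.02,0],[-0.034,0.013,0.002,0],[-0.034,0.013,0.002,0],[-0.034,0.013,0.002,0],[-0.034,0.013,0.002,0],[-0.034,0.013,0.002,0],[-0.034,0.013,0.002,0]]'; python3 -m pendant '[[-0.034,0.013,0.002,0],[-0.034,0.013,0.002,0],[-0.034,0.013,0.002,0],[-0.034,0.013,0.002,0],[-0.034,0.013,0.002,0],[-0.034,0.013,0.002,0],[0,0,0,0]]'; python3 -c "
from h import *
s=r.read_state();print(s['joint_positions'].round(2),s['ee_pos'].round(3),s['eef_rot'].round(3))"
```

```text
time: 28.97
ee_pos: [0.7159, -0.2266, 0.2752]
eef_rot: [0.875, 0.479, 0.033, 0.063]
ft_force: [0.3, 0.5, 0.1]
width: 0.0869
grip_force: 0.0
time: 29.55
ee_pos: [0.6669, -0.4489, 0.2736]
eef_rot: [0.877, 0.475, 0.03, 0.063]
ft_force: [-2.0, -1.3, -0.4]
width: 0.0873
grip_force: 0.0
[ 0.24  0.68  0.57  0.98 -0.36  1.42  0.12] [ 0.667 -0.449  0.274] [0.877 0.475 0.03  0.063]
```

```bash
python3 -m pendant '[[0,-0.03,-0.006,0],[0,-0.036,-0.006,0],[0,-0.036,-0.006,0],[0,-0.036,-0.006,0],[0,-0.036,-0.006,0],[0,-0.036,-0.006,0],[0,-0.036,-0.006,0],[0,-0.036,-0.006,0]]'>/dev/null; python3 -m pendant '[[0,-0.036,-0.006,0],[0,-0.036,-0.006,0],[0,-0.02,-0.006,0],[0,0,0,0]]'; python3 -c "
from h import *
s=r.read_state();print(s['joint_positions'].round(2),s['ee_pos'].round(3),s['eef_rot'].round(3))"
```

```text
time: 30.55
ee_pos: [0.3508, -0.2334, 0.2887]
eef_rot: [0.875, 0.479, 0.035, 0.063]
ft_force: [1.3, 0.3, 1.5]
width: 0.0872
grip_force: 0.0
[-0.12 -0.35  0.46  1.99  0.19  1.33 -0.28] [ 0.351 -0.233  0.289] [0.875 0.479 0.035 0.063]
```

```bash
python3 -m pendant '[[0,-0.03,-0.004,0],[0,-0.03,-0.004,0],[0,0,0,0]]'; python3 -m pendant '[[0,-0.03,0,0],[0,0,0,0]]';  python3 -c "
from h import *
s=r.read_state();print(s['joint_positions'].round(2),s['ee_pos'].round(3),R.from_quat(s['eef_rot']).as_matrix()[:,2].round(3))"
```

```text
time: 30.8
ee_pos: [0.2996, -0.2006, 0.2873]
eef_rot: [0.875, 0.478, 0.034, 0.062]
ft_force: [-0.2, -0.7, 0.2]
width: 0.0871
grip_force: 0.0
time: 30.97
ee_pos: [0.2903, -0.1965, 0.2872]
eef_rot: [0.876, 0.477, 0.035, 0.063]
ft_force: [0.5, 0.0, 0.6]
width: 0.0869
grip_force: 0.0
[ 0.07 -0.49  0.26  2.1   0.16  1.38 -0.29] [ 0.29  -0.196  0.287] [ 0.122 -0.077 -0.99 ]
```

```bash
for i in 1 2; do :; done; python3 -m pendant '[[0,-0.03,0,0],[0,-0.03,0,0],[0,0,0,0]]'|sed -n 2,3p; python3 -m pendant '[[0,0,-0.03,0],[0,0,-0.03,0],[0,0,0,0]]'|sed -n 2,3p;  python3 -c "
from h import *
s=r.read_state();print(s['joint_positions'].round(2),s['ee_pos'].round(3),R.from_quat(s['eef_rot']).as_matrix()[:,2].round(3))"
```

```text
ee_pos: [0.2767, -0.1916, 0.2904]
eef_rot: [0.876, 0.476, 0.037, 0.065]
ee_pos: [0.2709, -0.1867, 0.3543]
eef_rot: [0.875, 0.478, 0.039, 0.068]
[ 0.53 -0.5  -0.05  1.99 -0.01  1.49 -0.09] [ 0.271 -0.187  0.354] [ 0.133 -0.081 -0.988]
```

```bash
python3 -m pendant '[[0,-0.03,0,0],[0,-0.03,0,0],[0,0,0,0]]'|sed -n 2,3p; python3 -c "
from h import *
s=r.read_state();print(s['joint_positions'].round(3),s['ee_pos'].round(3),R.from_quat(s['eef_rot']).as_matrix()[:,2].round(3))"
```

```text
ee_pos: [0.2634, -0.1801, 0.3387]
eef_rot: [0.876, 0.478, 0.03, 0.057]
[ 0.795 -0.497 -0.222  2.013 -0.107  1.487  0.023] [ 0.263 -0.18   0.339] [ 0.107 -0.071 -0.992]
```

```bash
python3 -m pendant '[[0,-0.03,0,0],[0,-0.03,0,0],[0,-0.03,0,0],[0,-0.03,0,0],[0,0,0,0]]'|sed -n 2,3p; python3 -c "
from h import *
s=r.read_state();print(s['joint_positions'].round(3),s['ee_pos'].round(3),R.from_quat(s['eef_rot']).as_matrix()[:,2].round(3))"
```

```text
ee_pos: [0.2519, -0.1665, 0.315]
eef_rot: [0.874, 0.485, 0.021, 0.032]
[ 0.775 -0.498 -0.221  2.058 -0.113  1.494  0.023] [ 0.252 -0.167  0.315] [ 0.069 -0.036 -0.997]
```

```bash
python3 -m pendant '[[0,-0.03,0,0],[0,-0.03,0,0],[0,-0.03,0,0],[0,-0.03,0,0],[0,0,0,0]]'|sed -n 2,3p; python3 -c "
from h import *
s=r.read_state();print(s['joint_positions'].round(3),s['ee_pos'].round(3),R.from_quat(s['eef_rot']).as_matrix()[:,2].round(3))"
```

```text
ee_pos: [0.2363, -0.1563, 0.2934]
eef_rot: [0.875, 0.484, 0.011, 0.008]
[ 0.782 -0.498 -0.227  2.101 -0.119  1.505  0.026] [ 0.236 -0.156  0.293] [ 0.026 -0.003 -1.   ]
```

```bash
python3 -m pendant '[[0,-0.03,0,0],[0,-0.015,0,0],[0,0,0,0]]'|sed -n 2,3p; python3 -c "
from h import *
s=r.read_state();print(s['joint_positions'].round(3),s['ee_pos'].round(3),R.from_quat(s['eef_rot']).as_matrix()[:,2].round(3))
go([.4158,-.2815,.16],-.572)"
```

```text
ee_pos: [0.2286, -0.1528, 0.2882]
eef_rot: [0.876, 0.483, 0.008, -0.003]
[ 0.752 -0.498 -0.202  2.113 -0.112  1.517  0.017] [ 0.229 -0.153  0.288] [ 0.01   0.013 -1.   ]
pos [ 0.2286 -0.1528  0.2882] yaw -0.563 j7 0.02 shift [-0.0111  0.2268  0.1284] len 0.261 turn 0.009
```

```bash
python3 -m pendant '[[-0.001,0.03,0,0],[-0.002,0.035,0.008,0],[-0.002,0.035,0.012,0],[-0.002,0.035,0.02,0],[-0.002,0.035,0.025,0],[-0.002,0.035,0.03,0],[0,0.022,0.033,0],[0,0,0,0.009]]'; python3 -m pendant '[[0,0,0,0]]'>/dev/null; python3 -c "
from h import *
s=r.read_state();print(s['joint_positions'].round(3),R.from_quat(s['eef_rot']).as_matrix()[:,2].round(3))
go([.4158,-.2815,.027],-.572)"
```

```text
time: 33.47
ee_pos: [0.4092, -0.2838, 0.1565]
eef_rot: [0.881, 0.473, 0.005, -0.007]
ft_force: [-1.4, -0.1, -0.9]
width: 0.0871
grip_force: 0.0
[ 0.748  0.124 -0.239  1.872  0.014  1.151 -0.079] [ 0.006  0.015 -1.   ]
pos [ 0.409  -0.2828  0.1615] yaw -0.583 j7 -0.08 shift [0.0027 0.0053 0.1345] len 0.135 turn -0.011
```

```bash
python3 -m pendant '[[0.0027,0.0055,0.02,-0.011],[0,0,0.035,0],[0,0,0.035,0],[0,0,0.025,0],[0,0,0.012,0],[0,0,0,0],[0,0,0,0]]'; python3 -c "
from h import *
go([.4158,-.2815,.027],-.572)"
```

```text
time: 34.13
ee_pos: [0.4182, -0.2808, 0.0384]
eef_rot: [0.877, 0.481, 0.008, -0.002]
ft_force: [-0.7, -0.6, 0.3]
width: 0.087
grip_force: 0.0
pos [ 0.4182 -0.2808  0.0384] yaw -0.568 j7 -0.11 shift [-0.002  -0.0017  0.0114] len 0.012 turn 0.004
```

```bash
python3 -m pendant '[[-0.002,-0.002,0.008,0.004],[0,0,0.005,0],[0,0,0,0]]'; python3 -m pendant '[[0,0,0,0],[0,0,0,0],[0,0,0,0],[0,0,0,0],[0,0,0,0],[0,0,0,0]]' 0.5 35;  python3 -c "
from h import *
go([.4158,-.2815,.027],-.572)"; python3 -m pendant '[[0,0,-0.02,0],[0,0,-0.03,0],[0,0,-0.03,0],[0,0,-0.03,0],[0,0,-0.02,0],[0,0,0,0]]';python3 -c "
from h import *
s=r.read_state();print(s['joint_positions'].round(3),R.from_quat(s['eef_rot']).as_matrix()[:,2].round(3))
go([.4287,.2396,.15],.135)"
```

```text
time: 34.38
ee_pos: [0.4156, -0.2798, 0.0237]
eef_rot: [0.877, 0.48, 0.008, -0.003]
ft_force: [0.4, -0.6, 0.3]
width: 0.0869
grip_force: 0.0
time: 34.88
ee_pos: [0.4163, -0.2793, 0.0239]
eef_rot: [0.877, 0.481, 0.008, -0.003]
ft_force: [0.4, -0.6, 1.2]
width: 0.0606
grip_force: 35.0
pos [ 0.4163 -0.2793  0.0239] yaw -0.568 j7 -0.12 shift [-0.002   0.0008 -0.0031] len 0.004 turn 0.004
time: 35.38
ee_pos: [0.4166, -0.2822, 0.1581]
eef_rot: [0.877, 0.481, 0.009, -0.0]
ft_force: [1.0, -0.5, -0.9]
width: 0.061
grip_force: 35.0
[ 0.742  0.132 -0.242  1.871  0.017  1.134 -0.073] [ 0.016  0.01  -1.   ]
pos [ 0.4166 -0.2822  0.1581] yaw -0.568 j7 -0.07 shift [ 0.4462 -0.2706  0.0134] len 0.522 turn -0.703
```

```bash
python3 -m pendant '[[0.03,0.001,0,0],[0.036,0.001,0,0],[0.036,0.001,0,0],[0.036,0.001,0,0],[0.036,0.001,0,0],[0.036,0.001,0,0],[0.036,0.001,0,0],[0.036,0.001,0,0]]'>/dev/null; python3 -m pendant '[[0,0,0,-0.117],[0,0,0,-0.117],[0,0,0,-0.117],[0,0,0,-0.117],[0,0,0,-0.117],[0,0,0,-0.118],[0,0,0,0]]';python3 -c "
from h import *
s=r.read_state();print(s['joint_positions'].round(3),R.from_quat(s['eef_rot']).as_matrix()[:,2].round(3))
go([.4287,.2416,.15],.135)"
```

```text
time: 36.63
ee_pos: [0.5726, -0.0476, 0.1574]
eef_rot: [0.656, 0.755, 0.008, -0.001]
ft_force: [-0.1, 1.3, -1.4]
width: 0.0608
grip_force: 35.0
[ 0.452  0.318 -0.525  1.68   0.156  1.179  0.031] [ 0.009  0.014 -1.   ]
pos [ 0.5726 -0.0476  0.1574] yaw 0.141 j7 0.03 shift [ 0.3065 -0.102   0.0102] len 0.323 turn 0.006
```

```bash
python3 -m pendant '[[0.03,-0.005,0,0],[0.036,-0.006,0,0],[0.036,-0.008,0,0],[0.036,-0.01,0,0],[0.036,-0.013,0,0],[0.036,-0.015,0,0],[0.036,-0.018,0,0],[0.036,-0.018,0,0]]'>/dev/null; python3 -m pendant '[[0.025,-0.01,0,0.006],[0,0,0,0],[0,0,0,0]]';python3 -c "
from h import *
s=r.read_state();print(s['joint_positions'].round(3),R.from_quat(s['eef_rot']).as_matrix()[:,2].round(3))
go([.4287,.2416,.0395],.135)
c=r.camera('wrist');cv2.imwrite('pics/w7.png',c['img'][:,:,::-1])"
```

```text
time: 37.55
ee_pos: [0.4287, 0.2439, 0.1607]
eef_rot: [0.66, 0.751, 0.008, -0.001]
ft_force: [0.1, -0.3, -0.8]
width: 0.0605
grip_force: 35.0
[ 0.097  0.153 -0.75   1.876  0.11   1.139 -0.563] [ 0.01   0.013 -1.   ]
pos [0.4287 0.2439 0.1607] yaw 0.129 j7 -0.56 shift [-0.0038 -0.0017  0.1211] len 0.121 turn -0.006
```

View pics/w7.png

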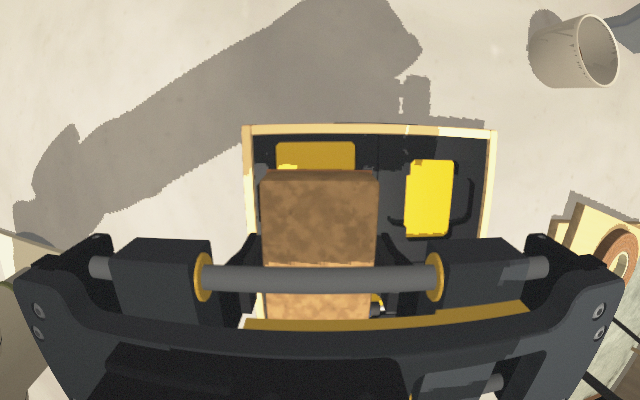

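The cork block is squarely over the larger rectangle (yellow strip at (315,153)). Descending.

```bash
python3 -m pendant '[[-0.003,-0.001,0.02,-0.006],[0,0,0.03,0],[0,0,0.03,0],[0,0,0.015,0],[0,0,0,0],[0,0,0,0]]'; python3 -c "
from h import *
go([.4287,.2416,.0395],.135)"
```

```text
time: 38.1
ee_pos: [0.4302, 0.2397, 0.0654]
eef_rot: [0.659, 0.752, 0.008, -0.001]
ft_force: [0.1, 0.7, -0.6]
width: 0.0609
grip_force: 35.0
pos [0.4302 0.2397 0.0654] yaw 0.132 j7 -0.64 shift [ 0.0018 -0.0015  0.026 ] len 0.026 turn -0.003
```

```bash
python3 -m pendant '[[0.0018,-0.0015,0.008,0],[0,0,0.008,0],[0,0,0.006,0],[0,0,0.003,0],[0,0,0,0],[0,0,0,0]]'; python3 -c "
from h import *
go([.4287,.2416,.0395],.135)"
```

```text
time: 38.6
ee_pos: [0.4286, 0.2429, 0.041]
eef_rot: [0.658, 0.753, 0.008, -0.001]
ft_force: [-1.2, -0.3, -1.6]
width: 0.0606
grip_force: 35.0
pos [0.4286 0.2429 0.041 ] yaw 0.135 j7 -0.68 shift [-0.0013 -0.0001  0.0014] len 0.002 turn 0.000
```

```bash
python3 -m pendant '[[-0.001,0,0.001,0],[0,0,0,0],[0,0,0,0]]' >/dev/null; python3 -m pendant '[[0,0,0,0],[0,0,0,0],[0,0,0,0],[0,0,-0.02,0],[0,0,-0.035,0],[0,0,-0.035,0],[0,0,-0.035,0],[0,0,-0.035,0]]' 0.79; python3 -m pendant '[[0,0,-0.03,0],[0,0,0,0]]' > /dev/null
python3 - <<'E'
from h import *
go([.421,-.385,.22],.183)
c=r.camera("wrist")
for o in r.outline_of("sanding_block_grip","wrist"):
    v,u=np.nonzero(o["mask"]); P=plane(c,np.c_[u,v],.046,True)[:,:2]*1000
    (cx,cy),(w,h),a=cv2.minAreaRect(P.astype(np.float32)); print(round(o["score"],2),round(cx,1),round(cy,1),round(w,1),round(h,1),round(a,1))
E
```

```text
time: 39.52
ee_pos: [0.4267, 0.2395, 0.2015]
eef_rot: [0.658, 0.753, 0.008, -0.001]
ft_force: [1.3, -0.4, 0.2]
width: 0.0686
grip_force: 0.0
pos [0.4288 0.2406 0.2357] yaw 0.135 j7 -0.50 shift [-0.619  -0.0923  0.0055] len 0.626 turn -0.048
0.76 429.9 239.1 60.1 101.7 7.3
```

```bash
python3 -m pendant '[[-0.03,-0.005,0,0],[-0.038,-0.005,0,0],[-0.038,-0.005,0,0],[-0.038,-0.005,0,0],[-0.038,-0.005,0,0],[-0.038,-0.005,0,0],[-0.038,-0.005,0,0],[-0.038,-0.005,0,0]]' 1 >/dev/null; python3 -m pendant '[[-0.038,-0.005,0,0],[-0.038,-0.006,0,0],[-0.038,-0.006,0,0],[-0.038,-0.006,0,0],[-0.038,-0.006,0,0],[-0.038,-0.006,0,0],[-0.038,-0.006,0,0],[-0.038,-0.006,0,0]]'; python3 -m pendant '[[-0.038,-0.006,0,0],[-0.038,-0.006,0,0],[-0.01,0,0,0],[0,0,0,0],[0,0,0,0]]' > /dev/null
python3 - <<'E'
from h import *
s=r.read_state();print(s['joint_positions'].round(3),R.from_quat(s['eef_rot']).as_matrix()[:,2].round(3))
go([.421,-.385,.22],.183)
c=r.camera("wrist")
for o in r.outline_of("tape_measure_grip","wrist"):
  for z in(.064,.0):
    v,u=np.nonzero(o["mask"]); P=plane(c,np.c_[u,v],z,True)[:,:2]*1000
    (cx,cy),(w,h),a=cv2.minAreaRect(P.astype(np.float32)); print(z,round(o["score"],2),round(cx,1),round(cy,1),round(w,1),round(h,1),round(a,1))
print(c["xyz"])
cv2.imwrite("pics/tape.png",cv2.resize(topdown(c,.36,.48,-.46,-.30,.064),None,fx=4,fy=4)[:,:,::-1])
E
```

```text
time: 41.12
ee_pos: [0.4204, -0.3685, 0.2197]
eef_rot: [0.658, 0.753, 0.008, -0.002]
ft_force: [0.7, 0.2, 0.7]
width: 0.0873
grip_force: 0.0
[ 0.807  0.331 -0.061  1.494  0.003  1.322  0.882] [ 0.008  0.016 -1.   ]
pos [ 0.4206 -0.4534  0.2183] yaw 0.134 j7 0.88 shift [ 0.0677  0.0095 -0.0006] len 0.068 turn -0.049
0.064 0.74 421.8 -389.1 36.5 63.9 7.6
0.0 0.74 424.4 -390.8 44.1 77.3 7.6
0.064 0.23 611.1 -199.5 13.9 23.8 51.9
0.0 0.23 653.2 -161.6 16.8 28.8 51.9
[ 0.4091596  -0.38082132  0.37098621]
```

View pics/tape.png

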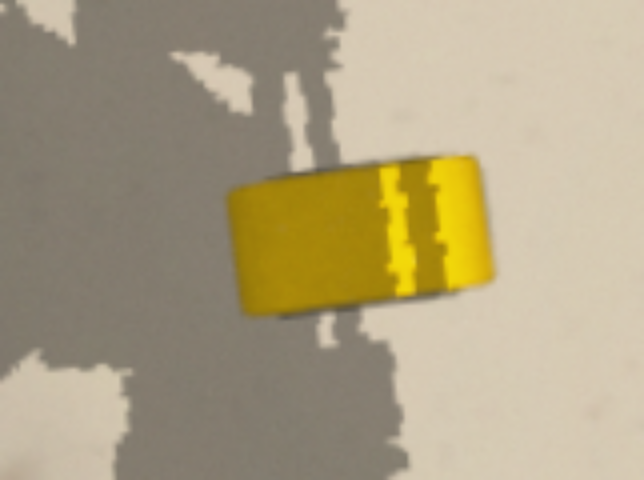

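The tape is at (361,238) in the crop, about 36 mm thick and turned 7.6°, so centre (0.421,-0.389).

```bash
python3 -m pendant '[[0.032,0.0045,0,0],[0.032,0.0045,0,0],[0,0,0.03,0],[0,0,0.035,0],[0,0,0.03,0],[0,0,0,0],[0,0,0,0]]'; python3 -c "
from h import *
go([.421,-.389,.03],.133)"
```

```text
time: 42.22
ee_pos: [0.4221, -0.3863, 0.1259]
eef_rot: [0.657, 0.754, 0.009, -0.002]
ft_force: [-0.1, 0.5, 0.1]
width: 0.0872
grip_force: 0.0
pos [ 0.4221 -0.3863  0.1259] yaw 0.137 j7 0.79 shift [-0.0039 -0.0024  0.0958] len 0.096 turn 0.004
```

```bash
python3 -m pendant '[[-0.003,-0.001,0.02,0.004],[0,0,0.03,0],[0,0,0.025,0],[0,0,0.015,0],[0,0,0.005,0],[0,0,0,0],[0,0,0,0]]'; python3 -c "
from h import *
go([.421,-.389,.03],.133)";  python3 -m pendant '[[0,0,0,0],[0,0,0,0],[0,0,0,0],[0,0,0,0],[0,0,0,0],[0,0,0,0],[0,0,0,0],[0,0,0,0]]' 0.3 35
```

```text
time: 42.8
ee_pos: [0.4239, -0.3905, 0.0334]
eef_rot: [0.659, 0.752, 0.009, 0.001]
ft_force: [-0.0, -0.3, -0.1]
width: 0.0871
grip_force: 0.0
pos [ 0.4239 -0.3905  0.0334] yaw 0.131 j7 0.78 shift [ 0.0018 -0.0028  0.0034] len 0.005 turn -0.002
time: 43.47
ee_pos: [0.4227, -0.3897, 0.0312]
eef_rot: [0.659, 0.752, 0.008, -0.001]
ft_force: [0.1, -0.6, -0.3]
width: 0.0415
grip_force: 0.0
```

```bash
python3 -m pendant '[[0,0,0,0],[0,0,0,0],[0,0,0,0],[0,0,-0.02,0],[0,0,-0.035,0],[0,0,-0.035,0],[0,0,-0.035,0],[0,0,-0.035,0]]'; python3 -m pendant '[[0.03,0.01,0,0],[0.037,0.012,0,0],[0.037,0.012,0,0],[0.037,0.012,0,0],[0.037,0.012,0,0],[0.037,0.012,0,0],[0.037,0.012,0,0],[0.037,0.012,0,0]]'>/dev/null; python3 -m pendant '[[0.037,0.012,0,0],[0.037,0.012,0,0],[0.037,0.012,0,0],[0.037,0.012,0,0],[0.037,0.012,0,0],[0.037,0.012,0,0],[0.037,0.012,0,0],[0.037,0.012,0,0]]'; python3 -m pendant '[[0.036,0.014,0,0],[0,0,0,0],[0,0,0,0]]'>/dev/null; python3 -c "
from h import *
s=r.read_state();print(s['joint_positions'].round(3),R.from_quat(s['eef_rot']).as_matrix()[:,2].round(3))
go([.5439,.2556,.047],.132)"
```

```text
time: 44.13
ee_pos: [0.4207, -0.3915, 0.1926]
eef_rot: [0.659, 0.752, 0.008, -0.001]
ft_force: [1.6, -0.6, -1.9]
width: 0.0339
grip_force: 35.0
time: 45.47
ee_pos: [0.5328, 0.2145, 0.2003]
eef_rot: [0.659, 0.752, 0.008, -0.001]
ft_force: [1.9, 1.1, -0.9]
width: 0.0338
grip_force: 35.0
[-0.038  0.338 -0.582  1.571  0.184  1.274 -0.51 ] [ 0.008  0.015 -1.   ]
pos [0.5412 0.2532 0.2003] yaw 0.135 j7 -0.51 shift [-0.      0.0015  0.1533] len 0.153 turn 0.003
```

```bash
python3 -m pendant '[[0,0.0015,0.03,0],[0,0,0.035,0],[0,0,0.03,0],[0,0,0.01,0],[0,0,0,0],[0,0,0,0]]'; python3 -c "
from h import *
go([.5439,.2556,.047],.132)
c=r.camera('wrist');cv2.imwrite('pics/w8.png',c['img'][:,:,::-1])"
```

```text
time: 46.22
ee_pos: [0.5452, 0.2515, 0.0971]
eef_rot: [0.66, 0.752, 0.009, -0.0]
ft_force: [0.6, 0.1, -0.7]
width: 0.0339
grip_force: 35.0
pos [0.5452 0.2515 0.0971] yaw 0.130 j7 -0.55 shift [ 0.0036 -0.0013  0.0501] len 0.050 turn -0.002
```

View pics/w8.png

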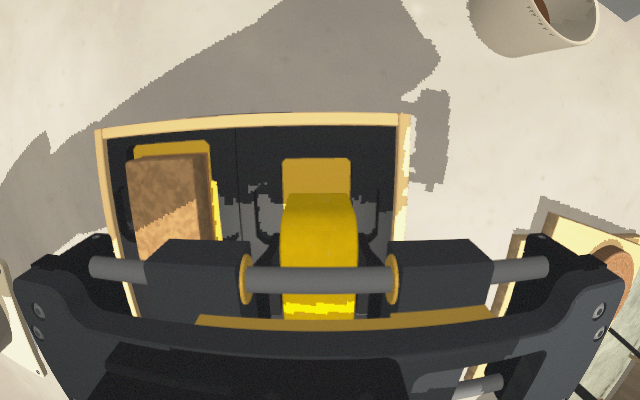

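The tape at (319,235) lines up with its cut-out at (316,180), and the block is down at (170,195).

```bash
python3 -m pendant '[[0.0036,-0.0013,0.01,-0.002],[0,0,0.014,0],[0,0,0.012,0],[0,0,0.008,0],[0,0,0.004,0],[0,0,0,0],[0,0,0,0]]'; python3 -c "
from h import *
go([.5439,.2556,.047],.132)"
```

```text
time: 46.85
ee_pos: [0.5434, 0.256, 0.0479]
eef_rot: [0.658, 0.753, 0.008, -0.001]
ft_force: [0.6, -0.1, -2.8]
width: 0.0339
grip_force: 35.0
pos [0.5434 0.256  0.0479] yaw 0.133 j7 -0.59 shift [-0.0005  0.0004  0.0009] len 0.001 turn 0.001
```

```bash
python3 -m pendant '[[0,0,0.001,0],[0,0,0,0],[0,0,0,0]]' >/dev/null; python3 -m pendant '[[0,0,0,0],[0,0,0,0],[0,0,0,0],[0,0,0,0],[0,0,-0.02,0],[0,0,-0.035,0],[0,0,-0.035,0],[0,0,-0.035,0]]' 0.57; python3 -m pendant '[[-0.03,0,-0.02,0],[-0.03,0,-0.025,0],[-0.03,-0.005,-0.03,0],[-0.03,-0.01,-0.03,0],[-0.03,-0.01,-0.03,0],[-0.03,-0.01,-0.03,0],[0,0,0,0],[0,0,0,0]]'
python3 - <<'E'
from h import *
c=r.camera("wrist")
for n,z in(("pliers_grip",.026),("driver_grip",.029),("sanding_block_grip",.046),("tape_measure_grip",.08)):
  for o in r.outline_of(n,"wrist"):
    if o["score"]<.4: continue
    v,u=np.nonzero(o["mask"]); P=plane(c,np.c_[u,v],z,True)[:,:2]*1000
    (cx,cy),(w,h),a=cv2.minAreaRect(P.astype(np.float32)); print(n,round(o["score"],2),round(cx,1),round(cy,1),round(w,1),round(h,1),round(a,1))
cv2.imwrite("pics/end.png",c["img"][:,:,::-1])
E
```

```text
time: 47.77
ee_pos: [0.5418, 0.2543, 0.1737]
eef_rot: [0.658, 0.753, 0.008, -0.001]
ft_force: [1.8, 0.4, 0.3]
width: 0.0496
grip_force: 0.0
time: 48.43
ee_pos: [0.5312, 0.0723, 0.3319]
eef_rot: [0.66, 0.751, 0.01, 0.001]
ft_force: [0.8, 0.6, -0.9]
width: 0.0494
grip_force: 0.0
pliers_grip 0.88 519.5 16.3 167.8 46.2 4.5
pliers_grip 0.58 503.5 126.5 180.3 27.8 7.4
driver_grip 0.86 502.8 127.2 177.6 26.2 7.3
sanding_block_grip 0.57 431.8 235.3 63.1 103.8 7.6
tape_measure_grip 0.87 543.5 248.6 38.9 71.9 6.9
```

View pics/end.png

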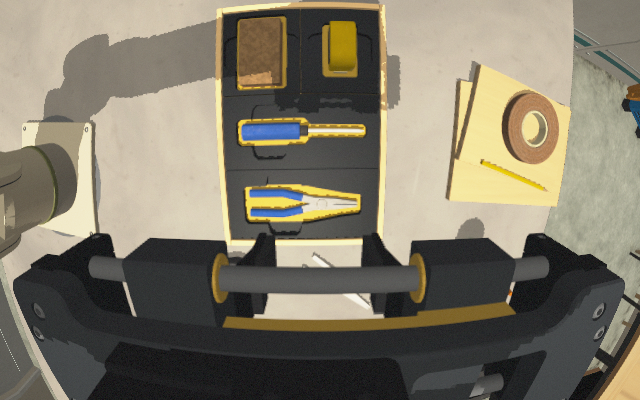

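All four tools lie inside their cut-outs: block (261,52), tape (341,48), driver (300,131), pliers (302,204). The gripper is clear, so I hand in.

```bash
python3 -c "
from bench import r
print(r.close_job())"
```

```text
the job is handed in; nothing more can be done
None
```

I handed the job in at about 48 s with the pliers, screwdriver, cork block and tape measure measured in their own cut-outs; the nippers and edge trimmer were not touched, and the hand-in returned no verdict.

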